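# Set a potter's height gauge from a plaster block

### The arm

A 6-joint arm with a two-finger parallel gripper is mounted at the origin on the work surface. World frame = base frame: x ahead of the robot, y to its left, z up, the work surface at z = 0. Lengths are in m, angles in rad, forces in N, time in s.
With the tool pointing down it reaches from about 0.375 to 0.9 m from the base axis. Payload 3.1 kg.
Tool frame: the origin (TCP) lies at the very end of the fingers, on their centre line; the grasp point (between the pads) lies 19 mm behind it (manip.grasp_offset is the distance from the TCP to the grasp point, in m); y points along the fingers, z is the direction in which the jaws open and shut, and the axes are right-handed (so a half turn about y gives the same grasp; the last joint's range is limited). The gripper opens to 85 mm and grips with 20 to 120 N. Pads are 22 mm wide; open, the fingers measure 114 mm over their backs; the gripper's body (76 mm by 85 mm) begins 54 mm behind the grasp point. The pads swing forward as they close: fully open they stand 13 mm farther back than shut.
Start: joints at [-1.389, 0.527, 1.433, -0, 1.181, -0.178], TCP at [0.221, -0.585, 0.231] pointing down, gripper open.
Joint ranges: [-3.08, 3.08], [-0.75, 2.2], [0.22, 2.44], [-1.43, 4.57], [0, 2.65], [-2.85, 2.85]. Speed limits (rad/s): [2.79, 2.79, 3.14, 3.14, 3.14, 3.14].

### API

Orientations are given as a unit quaternion [x, y, z, w].
In Python, from station import manip gives the robot as it stands.
- The arm moves only by the tool apply_moves, never from a script. Its argument "motion" is a list of rows, each a list of 5 numbers: the finger opening in mm, from 0 to 85.4, then the shift along the tool's x, y, z in units of 30 mm (1.0 is 30 mm), then the turn about the tool's y in units of 10 degrees (1.0 is 10 degrees). In form: [[fingers, x, y, z, twist], ...]. A call has 1 to 12 rows; each row is the pose to reach, as a shift and turn from the pose commanded when the call began, along the tool's axes at that moment; what a row does not reach only later rows make up. A row lasts 1/8 s, in which the tool goes at most 62.5 mm and 10.7 degrees, less where a joint would pass 70% of its speed; a pose out of reach is approached as far as the arm can. A call with a gripper value outside its range is refused whole. The fingers move at their own pace and stop on an object; "squeeze" is the grip in N (left out, the last holds). Time passes only in rows, so rows that repeat a pose let the fingers close. It gives the time, the measured TCP pose, the force and the opening at its end, in the units of the state.
- manip.sense(): the state, without advancing time (a new reading comes with each control period).
- manip.snapshot(name): name is "side" or "top"; returns the picture (420x560x3 uint8, red, green, blue); there is no depth.
- manip.get_calibration(name): a dict with "intrinsics" (3x3 intrinsics, pixels), "extrinsics" (4x4, takes a point from camera to world coordinates). Camera axes: x right, y up, looking along -z (the intrinsics and any distortion apply to the point x, -y, -z); pixel columns grow to the right and rows downward; lengths in m; the calibration is good to about 2 mm. A picture is of the moment at which its call begins. get_calibration takes no time and is no camera call.
- manip.sign_off(): hands the job in, once; it reports no verdict.
The state is a dict: "t": time; "q": joint angles; "qd": joint speeds; "tau": joint torques, N m; "tcp_pos": TCP position; "tool_rot": TCP orientation; "force": force on the tool from outside, world axes, zero at the start; "ft_torque": the same for the moment, N m; "finger_gap": opening from 0.0 (shut) to 1.0 (fully open).
Only numpy, scipy, OpenCV 4.12 (cv2) and the standard library are available. Lean on these libraries where they do the work, as an engineer would, in place of code of your own. Each camera call takes 0.05 s, during which the arm holds its last target.

### The job

Take the thicker of the two plaster blocks, lay it flat and lengthwise on the bed of the height gauge so that one end is under the raised stop, and let go of it. Then gently lower the stop until its foot rests on the block, and only then swing the clamp lever fully over to its end stop to lock it. Leave the block on the bed with the foot touching it, and leave the thinner block and the other things alone.

Things in the scene. Friction and masses are not known exactly. Their poses are not given: they have to be found in the camera images.
- gauge: Height gauge standing on the table (fixed, place and yaw vary). Flat aluminium bed 120 x 290 mm, 20 mm thick, long along the gauge's own y; its top is 20 mm above the table. Origin: on the table, straight below the stop's foot. The bed reaches from y = -130 to y = +160 mm and x = -60 to +60 mm. A steel column (32 mm diameter, rising to 234 mm above the table) stands on it at y = -100 mm; the bed's +y part is open on top.
- stop (a joint): How far (m) the sliding stop head has been lowered on the column: 0 = highest (foot underside 120 mm above the bed), 0.105 = lowest (15 mm above the bed). The foot is a 30 mm steel disc at the end of a blue arm that reaches from the column over the bed. The head stays where it is left, clamp open or shut, because it slides stiffly: about 4 N moves it down and 12 N up.
- stop_foot (a point): Centre of the flat underside of the stop's foot, the surface that must touch the block. z up; it lies on the gauge's own z axis (gauge x = y = 0).
- stop_knob (a point): Centre of the flat top of the black round knob (36 mm diameter, 28 mm tall) on the arm, straight above the foot and 100 mm above its underside. Push it down or grip it to lower the stop.
- clamp (a joint): Angle (rad) of the clamp lever: 0 = points along the gauge's -x (open), 1.5 = end stop (locked, points along the gauge's -y); it turns anticlockwise seen from above, about a vertical axis, starts open at 0 to 0.35, and stays where it is left; about 2 N at its knob moves it. It rides on the stop head.
- clamp_pivot (a point): A point on the clamp lever's axis at the height of its knob's top; it moves up and down with the stop head. It lies at gauge x = 0, y = -148 mm, 119 mm above the foot's underside.
- clamp_knob (a point): Centre of the top of the upright black knob (20 mm diameter, 55 mm tall) at the end of the clamp lever, 75 mm from the axis. The lever's steel arm (10 mm thick) meets the knob's lowest 14 mm.
- thick_block: The thicker of two loose, off-white plaster blocks: 160 x 50 x 50 mm, about 0.4 kg. Origin: centre of its underside; x along its length, z up. Starts flat on the table on the robot's left, long side roughly along the robot's x.
- thin_block: The thinner plaster block, same outline but 30 mm thick: 160 x 50 x 30 mm. Origin: centre of its underside; x along its length. Beside the thick one, on either side. To be left alone.
- bowl: White ceramic bowl, 130 mm across, 60 mm high, beyond the gauge. Origin: centre of its underside. To be left alone.
- modelling_tool: Flat wooden modelling tool, 180 mm long, lying on the table beyond the blocks, origin near its middle. To be left alone.
- glaze_jar: Closed white jar, 64 mm across, 85 mm high. Origin: centre of its underside. To be left alone.
Things that resemble listed ones, but are neither listed nor needed, are in the scene too. What is shaped like the thick_block but brown or turquoise is not meant.

How it is judged:
On the way, in this order (a step that is already met when the one before it is completed fails the run):
1. the thicker block lies on the bed, released, one end under the raised stop (foot more than 10 mm above it) (z of thick_block in the frame of gauge between 0.0175 and 0.0225 m and angle between thick_block's own z axis and vertical below 0.04 rad and angle between the x axis of thick_block and the y axis of gauge, either way round below 0.25 rad and x of stop_foot in the frame of thick_block between -0.076 and 0.076 m and y of stop_foot in the frame of thick_block between -0.022 and 0.022 m and z of stop_foot in the frame of thick_block above 0.06 m and contact force between the fingers and thick_block below 0.1 N), for 0.2 s.
2. the stop's foot rests on the block, the clamp still open (below 0.6 rad) (z of thick_block in the frame of gauge between 0.0175 and 0.0225 m and angle between thick_block's own z axis and vertical below 0.04 rad and angle between the x axis of thick_block and the y axis of gauge, either way round below 0.25 rad and x of stop_foot in the frame of thick_block between -0.076 and 0.076 m and y of stop_foot in the frame of thick_block between -0.022 and 0.022 m and z of stop_foot in the frame of thick_block between 0.047 and 0.0516 m and value of joint clamp below 0.6 rad), for 0.2 s.
3. the clamp lever is swung over (above 1.35 rad) with the foot on the block (z of thick_block in the frame of gauge between 0.0175 and 0.0225 m and angle between thick_block's own z axis and vertical below 0.04 rad and angle between the x axis of thick_block and the y axis of gauge, either way round below 0.25 rad and x of stop_foot in the frame of thick_block between -0.076 and 0.076 m and y of stop_foot in the frame of thick_block between -0.022 and 0.022 m and z of stop_foot in the frame of thick_block between 0.047 and 0.0516 m and value of joint clamp above 1.35 rad), for 0.2 s.
At the end, for the whole second after the job is handed in: Thicker block flat on the bed (2.5 mm, 0.04 rad), lengthwise within 0.25 rad, foot centre over its top at least 3 mm inside the edges; foot touching it (gap at most 1.6 mm); clamp lever past 1.35 of its 1.5 rad; block and stop at rest (all of step 3 and linear speed of thick_block below 0.01 m/s and velocity of joint stop between -0.003 and 0.003 m/s).
It fails at once if the stop is pressed hard on the block (more than 60 N) (contact force between stop and thick_block above 60 N).
It fails at once if the thinner block is moved more than 20 mm (distance of thin_block from where it was at the start of the episode above 0.02 m).
It fails at once if the bowl is moved more than 30 mm (distance of bowl from where it was at the start of the episode above 0.03 m).
It fails at once if the modelling tool is moved more than 30 mm (distance of modelling_tool from where it was at the start of the episode above 0.03 m).
It fails at once if the glaze jar is moved more than 30 mm (distance of glaze_jar from where it was at the start of the episode above 0.03 m).
It also fails if it takes over 72 s, if anything falls off the work surface, if the arm or the gripper's body presses on something with over 40 N, if the wrist force passes 120 N, or if a joint passes its speed limit or range.

## Working session

There is one attempt and no reset: what is moved stays moved. The work goes in short steps, Python scripts to look and compute and a tool call to move; the robot and the scene stay as the last step left them, time stands still between calls to the robot, and variables do not carry over. Pictures are saved under pics/ and viewed, and the job is handed in when it is done.

Besides the shell and the picture viewer there is one more tool, called after "Call:" by a JSON object that holds its "api" and its "payload". apply_moves: Moves the arm, as the interface text tells. Its arguments: {"type":"object","properties":{"motion":{"type":"array"},"squeeze":{"type":"number"}},"required":["motion"]}

```bash
mkdir -p pics; ls
python3 - <<'E'
from station import manip
import cv2,numpy as np
np.set_printoptions(precision=4,suppress=True)
s=manip.sense(); print(s)
for n in("side","top"):
    im=manip.snapshot(n); cv2.imwrite(f"pics/{n}0.png",im[:,:,::-1]); c=manip.get_calibration(n); print(n,c)
E
```

```text
pics
{'t': 0.0, 'q': array([-1.3885,  0.5284,  1.4339, -0.    ,  1.1814, -0.1785]), 'qd': array([-0.0004, -0.0002, -0.0002, -0.0009, -0.0005,  0.0014]), 'tau': array([  0.0012, -44.2342, -17.8025,  -0.0003,   0.0085,  -0.    ]), 'tcp_pos': array([ 0.2205, -0.584 ,  0.2303]), 'tool_rot': array([-0.1269,  0.6964, -0.6949,  0.1269]), 'force': array([-0.235 , -0.7334,  0.1251]), 'ft_torque': array([-0.0067, -0.0585,  0.0208]), 'finger_gap': 0.9965682818064533}
side {'intrinsics': array([[380.4999,   0.    , 279.429 ],
       [  0.    , 380.4999, 212.3407],
       [  0.    ,   0.    ,   1.    ]]), 'extrinsics': array([[-0.9081,  0.276 , -0.3149,  0.2099],
       [-0.4185, -0.6227,  0.6612,  0.8627],
       [-0.0136,  0.7322,  0.681 ,  0.8747],
       [ 0.    ,  0.    ,  0.    ,  1.    ]])}
top {'intrinsics': array([[466.176 ,   0.    , 280.1742],
       [  0.    , 466.176 , 207.7706],
       [  0.    ,   0.    ,   1.    ]]), 'extrinsics': array([[ 0.0267,  0.9967, -0.0764,  0.4117],
       [-0.9996,  0.027 ,  0.0023,  0.1508],
       [ 0.0043,  0.0764,  0.9971,  1.5249],
       [ 0.    ,  0.    ,  0.    ,  1.    ]])}
```

View pics/side0.png

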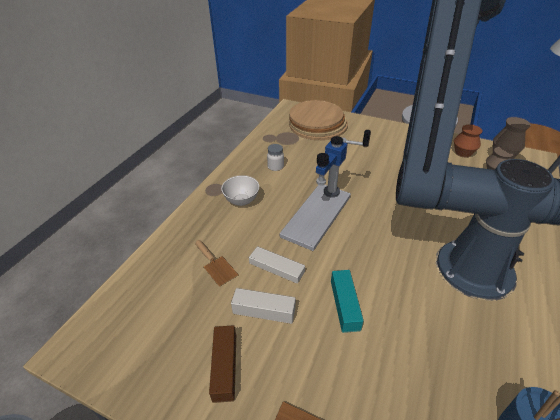

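View pics/top0.png

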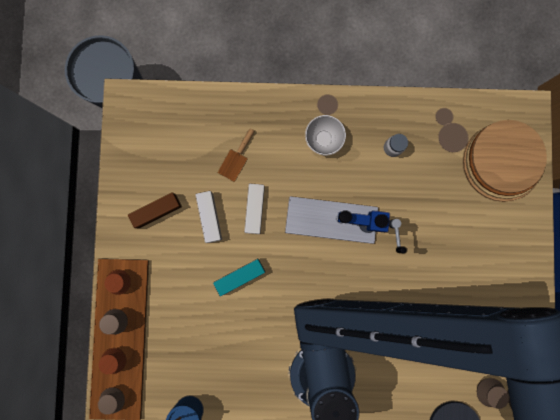

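The side view shows two off-white blocks at (264,305) and (277,264). The top view shows the same two at (209,217) and (255,208). There are brown (155,210 top) and turquoise (240,277 top) lookalikes. The gauge bed is at (332,220 top), with the clamp lever at (400,235 top). The left block in the top view looks thicker, so I'll enlarge and measure it.

```bash
cat > h.py <<'E'
import numpy as np,cv2
from station import manip
np.set_printoptions(precision=4,suppress=True)
C={n:manip.get_calibration(n) for n in("side","top")}
def ray(n,uv):
    K=C[n]["intrinsics"];E=C[n]["extrinsics"]
    d=np.array([(uv[0]-K[0,2])/K[0,0],-(uv[1]-K[1,2])/K[1,1],-1.0])
    return E[:3,3],E[:3,:3]@d
def onz(n,uv,z):
    o,d=ray(n,uv); return o+d*(z-o[2])/d[2]
def proj(n,P):
    K=C[n]["intrinsics"];E=C[n]["extrinsics"]
    p=E[:3,:3].T@(np.asarray(P)-E[:3,3]); return np.array([K[0,0]*p[0]/-p[2]+K[0,2],K[1,1]*-p[1]/-p[2]+K[1,2]])
def tri(a,b):
    A=[];B=[]
    for n,uv in(("side",a),("top",b)):
        o,d=ray(n,uv);d=d/np.linalg.norm(d);M=np.eye(3)-np.outer(d,d);A.append(M);B.append(M@o)
    x=np.linalg.lstsq(np.vstack(A),np.hstack(B),rcond=None)[0]
    return x
E
python3 - <<'E'
import cv2,numpy as np
s=cv2.imread("pics/side0.png");t=cv2.imread("pics/top0.png")
def crop(im,x0,y0,w,h,k): return cv2.resize(im[y0:y0+h,x0:x0+w],None,fx=k,fy=k,interpolation=cv2.INTER_CUBIC)
cv2.imwrite("pics/c1.png",crop(s,210,235,130,100,6))
cv2.imwrite("pics/c2.png",crop(t,180,170,130,90,6))
cv2.imwrite("pics/c3.png",crop(t,275,185,150,90,5))
cv2.imwrite("pics/c4.png",crop(s,270,120,120,130,4))
E
```

```text
(no output)
```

View pics/c1.png

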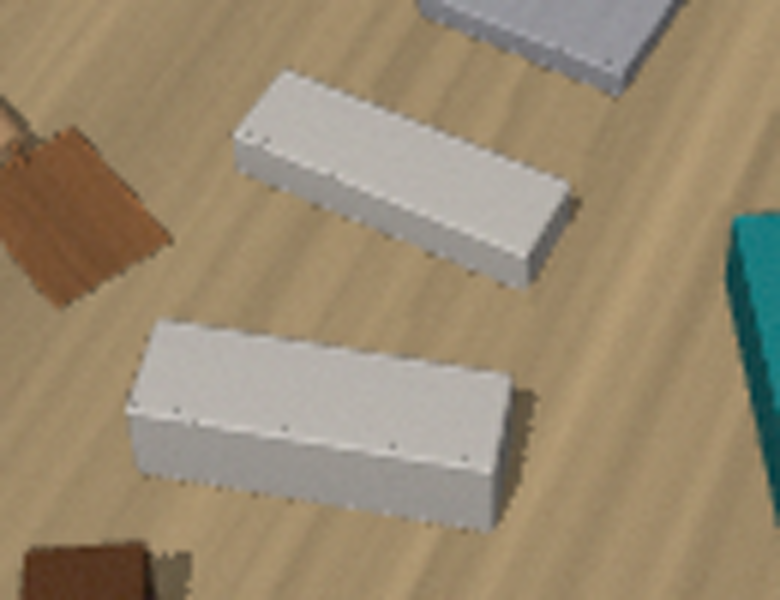

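View pics/c2.png

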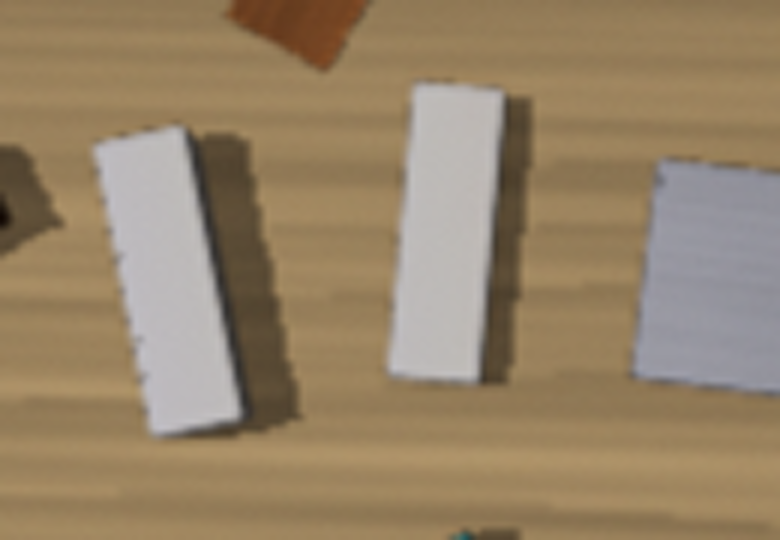

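View pics/c3.png

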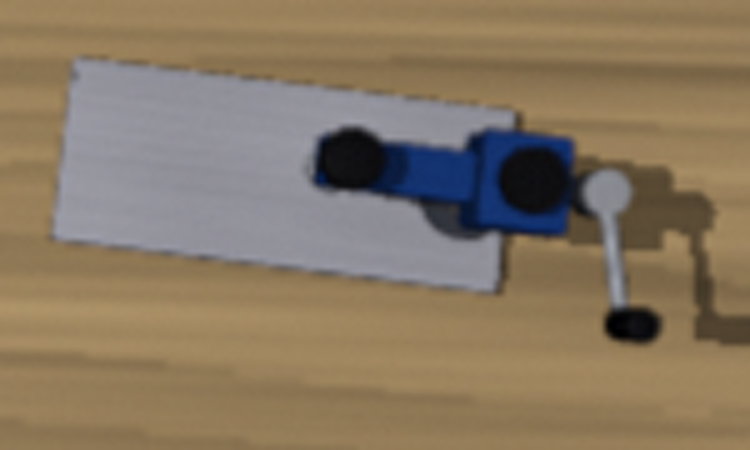

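View pics/c4.png

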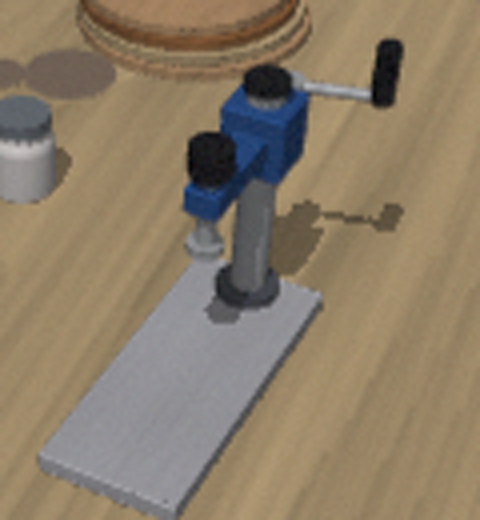

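Candidates in the top view are (209,217) and (255,208). The left one has the taller side face: about 65 px against 38 px in the enlarged crop, on similar outlines. That makes (209,217) top / (264,305) side the thick block. I'll measure both next.

Run:
```python
from h import *
t=cv2.imread("pics/top0.png");hsv=cv2.cvtColor(t,cv2.COLOR_BGR2HSV)
m=((hsv[...,1]<40)&(hsv[...,2]>150)).astype(np.uint8)*255
cs,_=cv2.findContours(m[:, :],cv2.RETR_EXTERNAL,cv2.CHAIN_APPROX_NONE)
for c in cs:
    a=cv2.contourArea(c)
    if a<300: continue
    r=cv2.minAreaRect(c); b=cv2.boxPoints(r)
    print("area",a,np.round(r[0],1),np.round(r[1],1))
    for z in(0.05,0.03,0.02):
        P=np.array([onz("top",p,z) for p in b]); 
        e=P[1]-P[0],P[2]-P[1]; L=max(e,key=np.linalg.norm)
        print(z,"ctr",P.mean(0)[:2],"sizes",[round(float(np.linalg.norm(x)),4) for x in e],"yaw",np.degrees(np.arctan2(L[1],L[0]))%180)
s=lambda x,y,x0,y0,k:np.array([x0+x/k,y0+y/k])
# thick block top corners across views
for a,b in (((158,320),(185,127)),((128,410),(95,147)),((490,470),(153,435)),((512,373),(243,418))):
    A=s(*a,210,235,6);B=s(*b,180,170,6);print("thick corner tri",tri(A,B), onz("top",B,.05),onz("side",A,.05))
bed=[s(*p,275,185,5) for p in((75,57),(52,240),(498,293),(517,112))]
P=np.array([onz("top",p,.02) for p in bed]);print(P)
# foot/knob/clamp
A=s(212,143,270,120,4);B=s(351,158,275,185,5);print("knob top",tri(A,B))
A=s(390,45,270,120,4);B=s(640,325,275,185,5);print("clamp knob top",tri(A,B))
```

```text
area 2173.5 [331.1 219.7] [87.9 35. ]
0.05 ctr [ 0.4915 -0.0147] sizes [0.1112, 0.279] yaw 84.65264596561106
0.03 ctr [ 0.4926 -0.017 ] sizes [0.1127, 0.2828] yaw 84.65264596561107
0.02 ctr [ 0.4931 -0.0181] sizes [0.1135, 0.2847] yaw 84.65264596561106
area 681.5 [207.3 216.2] [49.6 15. ]
0.05 ctr [0.4919 0.3775] sizes [0.0476, 0.1578] yaw 13.653495424678539
0.03 ctr [0.493  0.3806] sizes [0.0482, 0.1599] yaw 13.653495424678539
0.02 ctr [0.4936 0.3821] sizes [0.0485, 0.161] yaw 13.653495424678539
area 662.0 [253.8 208.2] [14.8 48.9]
0.05 ctr [0.5216 0.2312] sizes [0.1555, 0.047] yaw 176.66768069944737
0.03 ctr [0.5231 0.2323] sizes [0.1576, 0.0476] yaw 176.66768069944737
0.02 ctr [0.5238 0.2328] sizes [0.1586, 0.048] yaw 176.66768069944737
area 359.0 [327.9 137.5] [21.3 22.5]
0.05 ctr [0.7554 0.0002] sizes [0.0733, 0.0684] yaw 150.69448041026956
0.03 ctr [ 0.7601 -0.0019] sizes [0.0743, 0.0694] yaw 150.6944804102696
0.02 ctr [ 0.7624 -0.0029] sizes [0.0748, 0.0698] yaw 150.6944804102696
thick corner tri [0.5733 0.3705 0.0449] [0.5717 0.3693 0.05  ] [0.5721 0.3738 0.05  ]
thick corner tri [0.5611 0.4175 0.0473] [0.5598 0.4165 0.05  ] [0.561  0.4193 0.05  ]
thick corner tri [0.4097 0.3808 0.0467] [0.4086 0.3799 0.05  ] [0.41  0.383 0.05 ]
thick corner tri [0.4198 0.3336 0.0473] [0.4188 0.333  0.05  ] [0.4202 0.3357 0.05  ]
[[ 0.5649  0.1165  0.02  ]
 [ 0.446   0.1284  0.02  ]
 [ 0.4196 -0.1598  0.02  ]
 [ 0.5369 -0.1708  0.02  ]]
knob top [ 0.4912 -0.0331  0.2338]
clamp knob top [ 0.4031 -0.1898  0.2507]
```

```bash
cat >> h.py <<'E'
from scipy.spatial.transform import Rotation as R
G0=np.array([0.4905,-0.0363]);GY=np.radians(-5.4)
gx=np.array([np.cos(GY),np.sin(GY)]);gy=np.array([-np.sin(GY),np.cos(GY)])
def g2w(x,y): return G0+x*gx+y*gy
def st():
    s=manip.sense();Rm=R.from_quat(s["tool_rot"]).as_matrix()
    return s,Rm
def units(P):
    "shift in tool units from the measured pose to world P"
    s,Rm=st(); return Rm.T@(np.asarray(P)-s["tcp_pos"])/0.03
def info():
    s,Rm=st()
    print("t",s["t"],"q",s["q"],"tcp",s["tcp_pos"],"F",s["force"],"gap",s["finger_gap"]*85.4)
    print("tool x",Rm[:,0],"y",Rm[:,1],"z",Rm[:,2],"jaw yaw",np.degrees(np.arctan2(Rm[1,2],Rm[0,2])))
E
python3 - <<'E'
from h import *
info()
for z in(.40,): print(units([.35,-.45,z]),units([.51,.0,z]),units([.51,.38,z]))
for n in ((-74,-136),(0,80),(0,180)): print(n,g2w(n[0]/1e3,n[1]/1e3))
t=cv2.imread("pics/top0.png");hsv=cv2.cvtColor(t,cv2.COLOR_BGR2HSV)
m=((hsv[...,0]<15)&(hsv[...,1]>120)&(hsv[...,2]<110)).astype(np.uint8)
m=m[180:240,120:195]
cs,_=cv2.findContours(m,cv2.RETR_EXTERNAL,cv2.CHAIN_APPROX_NONE);c=max(cs,key=cv2.contourArea)
b=cv2.boxPoints(cv2.minAreaRect(c))+[120,180];print("brown",b,np.array([onz("top",p,.05)[:2] for p in b]))
E
```

```text
t 0.1 q [-1.3885  0.5284  1.4338 -0.      1.1814 -0.1785] tcp [ 0.2205 -0.5841  0.2304] F [ 0.4191 -0.8193  0.7649] gap 85.10235564715924
tool x [-0.9356 -0.353  -0.0003] y [-0.0004  0.0019 -1.    ] z [ 0.353  -0.9356 -0.0019] jaw yaw -69.33047033936944
[-5.6181 -5.6455 -2.6703] [-15.9028  -5.6186 -14.8222] [-20.3738  -5.5941 -26.6735]
(-74, -136) [ 0.404  -0.1647]
(0, 80) [0.498  0.0433]
(0, 180) [0.5074 0.1429]
brown [[127.2 214.4]
 [173.6 191.2]
 [181.2 206.4]
 [134.8 229.6]] [[0.4906 0.6309]
 [0.5684 0.4875]
 [0.5206 0.4613]
 [0.4433 0.6045]]
```

Call:
{"api": "apply_moves", "payload": {"motion": [[85,-2,-3,-1,0],[85,-4,-4.5,-2,0],[85,-5.6,-5.6,-2.7,0],[85,-6.6,-5.6,-4.2,0.2],[85,-7.8,-5.6,-5.8,0.4],[85,-9,-5.6,-7.4,0.7],[85,-10.2,-5.6,-9,0.7],[85,-11.6,-5.6,-10.4,0.7],[85,-13,-5.6,-11.8,0.7],[85,-14.4,-5.6,-13.2,0.7],[85,-15.9,-5.6,-14.8,0.7],[85,-15.9,-5.6,-14.8,0.7]]}}

```text
t: 1.6
tcp_pos: [0.5105, 0.0021, 0.3989]
tool_rot: [-0.086, 0.702, -0.702, 0.085]
force: [-0.1, -0.2, 0.1]
finger_gap: 0.998
```

Run:
```python
from h import *
info(); print(units([.5104,.3807,.25]),units([.5104,.3807,.11]),units([.5104,.3807,.01]))
```

```text
t 1.6 q [-0.2153  0.2068  1.4678  0.0006  1.4678  1.1135] tcp [0.5105 0.0021 0.3989] F [-0.054  -0.1647  0.0642] gap 85.22064988299705
tool x [-0.9709 -0.2396  0.0005] y [-0.0007  0.0007 -1.    ] z [ 0.2396 -0.9709 -0.0009] jaw yaw -76.13900377620223
[ -3.0234   4.9725 -12.2476] [ -3.0259   9.6392 -12.2434] [ -3.0277  12.9725 -12.2405]
```

Call:
{"api": "apply_moves", "payload": {"motion": [[85,-0.5,0,-2,0],[85,-1,0.5,-4,0],[85,-1.5,1,-6,0],[85,-2,2,-8,0],[75,-2.5,3.5,-10,0],[75,-3,5,-12.2,0],[75,-3.0,7,-12.2,0],[75,-3.0,9,-12.2,0],[75,-3.0,9,-12.2,0],[75,-3.0,9,-12.2,0]]}}

```text
t: 2.85
tcp_pos: [0.5092, 0.3753, 0.1264]
tool_rot: [0.087, -0.701, 0.703, -0.082]
force: [-0.1, -0.2, 0.2]
finger_gap: 0.879
```

Run:
```python
from h import *
for n in("side","top"): cv2.imwrite(f"pics/{n}1.png",cv2.resize(manip.snapshot(n)[:,:,::-1][150:380,130:370] if 0 else manip.snapshot(n)[:,:,::-1],None,fx=1.4,fy=1.4))
info()
```

```text
t 2.95 q [ 0.4582  0.662   1.4937 -0.0001  0.9849  1.7905] tcp [0.5117 0.3761 0.1299] F [-0.1377 -1.121   0.3031] gap 74.74871297569013
tool x [-0.9717 -0.2363 -0.0009] y [ 0.0009  0.0004 -1.    ] z [ 0.2363 -0.9717 -0.0002] jaw yaw -76.33032076571519
```

View pics/side1.png

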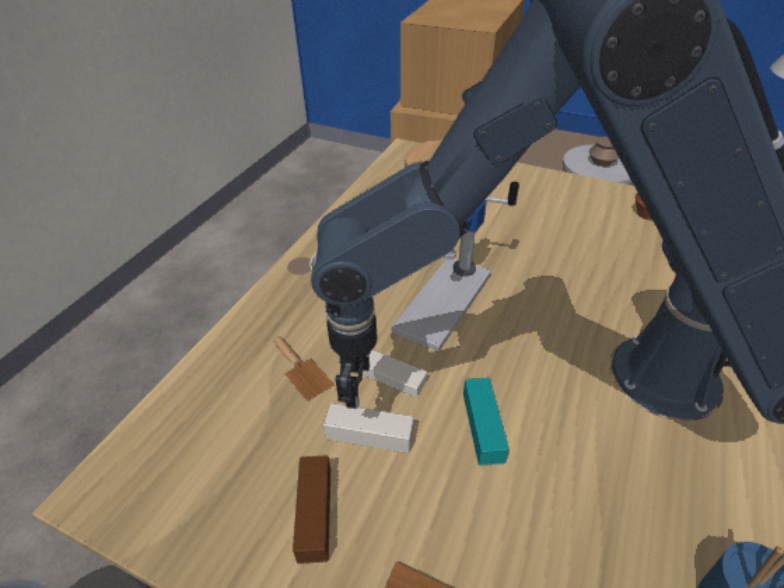

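View pics/top1.png

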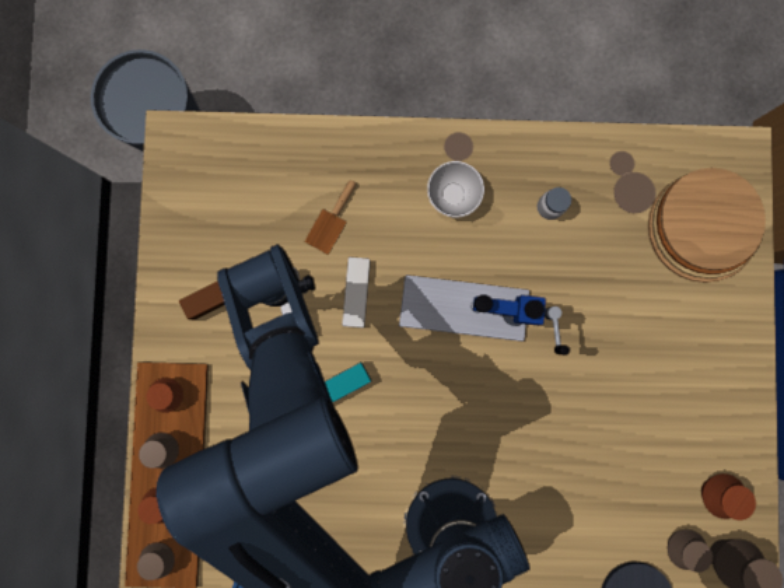

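The side view shows the gripper at (348,385) poised over the thick block at (370,425), with nothing under the fingers' path. The measured pose agrees, with y about 4 mm short. Now I'll descend.

Run:
```python
from h import *
print(units([.5104,.3807,.06]),units([.5104,.3807,.01]))
s=cv2.imread("pics/side1.png")
for z in(.13,.05): print(proj("side",[.5117,.376,z])*1.4)
```

```text
[ 0.0086  2.3301 -0.1577] [ 0.0102  3.9967 -0.1574]
[356.4545 388.9111]
[358.9838 415.702 ]
```

Call:
{"api": "apply_moves", "payload": {"motion": [[75,0,0.6,-0.1,0],[75,0,1.2,-0.1,0],[75,0,1.8,-0.1,0],[75,0,2.3,-0.1,0],[75,0,2.8,-0.1,0],[75,0,3.3,-0.1,0],[75,0,3.7,-0.1,0],[75,0,4.0,-0.1,0],[75,0,4.0,-0.1,0]]}}

```text
t: 4.08
tcp_pos: [0.51, 0.3787, 0.0085]
tool_rot: [0.085, -0.702, 0.702, -0.084]
force: [-0.4, -0.3, 0.4]
finger_gap: 0.879
```

Run:
```python
from h import *
info()
```

```text
t 4.075 q [0.4631 0.839  1.5391 0.     0.7648 1.7952] tcp [0.51   0.3787 0.0085] F [-0.379  -0.3086  0.3969] gap 75.06083764492348
tool x [-0.9717 -0.2364  0.0013] y [-0.0012 -0.0006 -1.    ] z [ 0.2364 -0.9717  0.0003] jaw yaw -76.32553587264503
```

Now close the gripper.

Call:
{"api": "apply_moves", "payload": {"motion": [[60,0,0,0,0],[50,0,0,0,0],[45,0,0,0,0],[40,0,0,0,0],[40,0,0,0,0],[40,0,0,0,0],[40,0,0,0,0],[40,0,0,0,0]], "squeeze": 60}}

```text
t: 5.08
tcp_pos: [0.511, 0.38, 0.0106]
tool_rot: [-0.083, 0.703, -0.701, 0.085]
force: [-0.6, 3.6, 5.7]
finger_gap: 0.583
```

Run:
```python
from h import *
info()
```

```text
t 5.075 q [0.4638 0.8362 1.5378 0.0014 0.7649 1.7954] tcp [0.511  0.38   0.0106] F [-0.6425  3.6133  5.7142] gap 49.78910282505626
tool x [-0.9718 -0.2359 -0.0024] y [ 0.002  0.002 -1.   ] z [ 0.2359 -0.9718 -0.0015] jaw yaw -76.35243834396361
```

Call:
{"api": "apply_moves", "payload": {"motion": [[40,0,-0.7,0,0],[40,0,-1.5,0,0],[40,0,-2.5,0,0],[40,0,-3.7,0,0],[40,0,-5,0,0],[40,0,-5,0,0]]}}

```text
t: 5.82
tcp_pos: [0.5124, 0.3793, 0.1629]
tool_rot: [-0.082, 0.703, -0.701, 0.087]
force: [2.2, -0.5, -4.2]
finger_gap: 0.579
```

Run:
```python
from h import *
info()
for y in (180,80):
  p=g2w(0,y/1e3)
  for z in(.16,.05,.03): print(y,z,units([*p,z]))
cv2.imwrite("pics/side2.png",cv2.resize(manip.snapshot("side")[:,:,::-1][150:350,150:400],None,fx=3,fy=3))
```

```text
t 5.825 q [ 0.4626  0.6204  1.4682 -0.0009  1.0456  1.7951] tcp [0.5124 0.3793 0.1629] F [ 2.163  -0.5048 -4.22  ] gap 49.48264202397859
tool x [-0.9716 -0.2365 -0.0073] y [ 0.0069  0.0025 -1.    ] z [ 0.2365 -0.9716 -0.0008] jaw yaw -76.31816921661256
180 0.16 [2.0269 0.0753 7.6184]
180 0.05 [2.0537 3.7418 7.6215]
180 0.03 [2.0586 4.4085 7.622 ]
80 0.16 [ 3.1166  0.0646 10.7685]
80 0.05 [ 3.1434  3.7312 10.7716]
80 0.03 [ 3.1483  4.3979 10.7722]
```

View pics/side2.png

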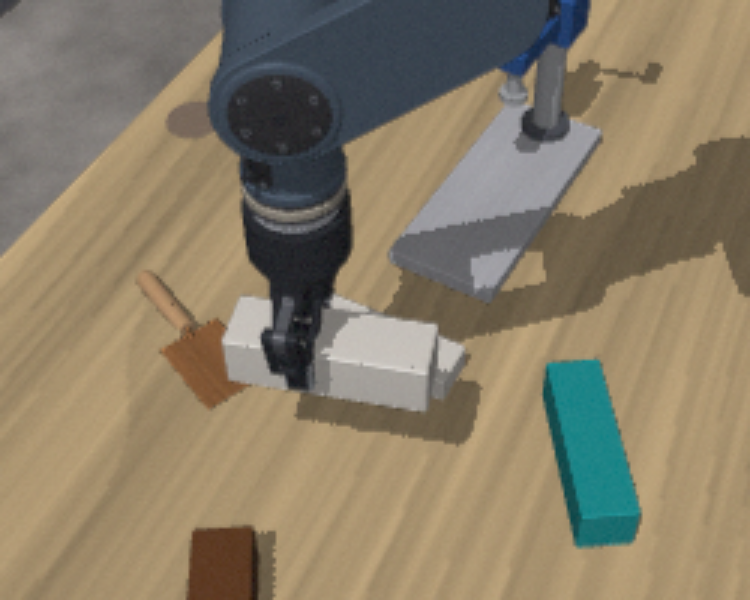

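The block is held level in the grip, about 60 mm from its far end as planned. Before going near the stop I'll check the clearance of the wide wrist housing, using its side disc at (345,283) in side1.

Run:
```python
from h import *
a=np.array([345,283])/1.4
for z in(.25,.28,.31,.34,.37): print(z,onz("side",a,z), [onz("top",np.array(p)/1.4,z)[:2] for p in((222,275),(290,250),(257,268))], proj("top",[.5117,.376,z])*1.4)
```

```text
0.25 [0.5894 0.2556 0.25  ] [array([0.5316, 0.4824]), array([0.5846, 0.3511]), array([0.5473, 0.4145])] [275.8674 286.5868]
0.28 [0.5712 0.2847 0.28  ] [array([0.5288, 0.4746]), array([0.5806, 0.3464]), array([0.5441, 0.4083])] [273.1471 285.2865]
0.31 [0.5529 0.3139 0.31  ] [array([0.526 , 0.4668]), array([0.5765, 0.3417]), array([0.5409, 0.4021])] [270.2931 283.9224]
0.34 [0.5347 0.343  0.34  ] [array([0.5232, 0.459 ]), array([0.5724, 0.337 ]), array([0.5377, 0.3959])] [267.2955 282.4896]
0.37 [0.5165 0.3722 0.37  ] [array([0.5203, 0.4512]), array([0.5683, 0.3323]), array([0.5345, 0.3897])] [264.1431 280.9828]
```

Run:
```python
import cv2
t=cv2.imread("pics/top1.png")
cv2.imwrite("pics/c5.png",cv2.resize(t[220:420,170:380],None,fx=3.0,fy=3.0))
s=cv2.imread("pics/side1.png")
cv2.imwrite("pics/c6.png",cv2.resize(s[150:450,270:520],None,fx=2,fy=2))
```

```text
(no output)
```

View pics/c5.png

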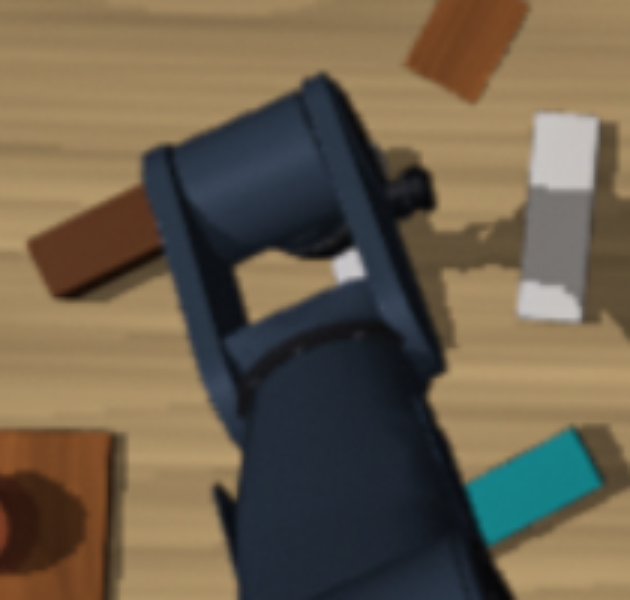

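View pics/c6.png

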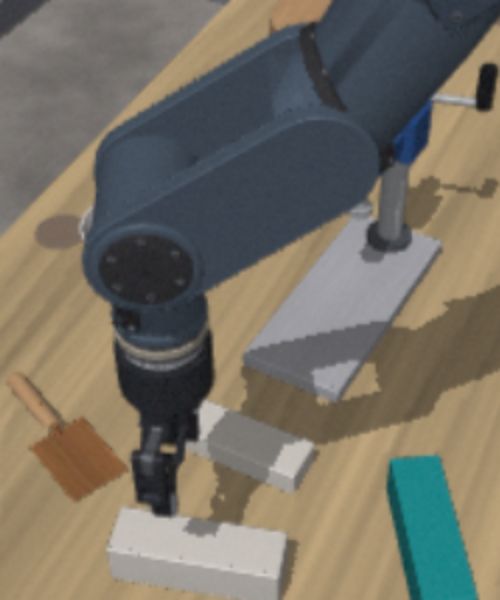

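Call:
{"api": "apply_moves", "payload": {"motion": [[40,0.3,0,1.2,-0.5],[40,0.7,0,2.5,-1.5],[40,1,0,4,-2.5],[40,1.5,0,5.5,-3.5],[40,2.0,0,7,-4.5],[40,2,0,7.6,-5.5],[40,2,0,7.6,-6.3],[40,2,0,7.6,-7.1],[40,2.0,0,7.6,-7.1],[40,2.0,0,7.6,-7.1]]}}

```text
t: 7.12
tcp_pos: [0.505, 0.1431, 0.1582]
tool_rot: [-0.477, 0.524, -0.523, 0.475]
force: [1.2, 0.7, -4.5]
finger_gap: 0.581
```

Run:
```python
from h import *
info()
for y in (180,80):
  p=g2w(0,y/1e3)
  for z in(.16,.06,.033): print(y,z,units([*p,z]))
cv2.imwrite("pics/side3.png",cv2.resize(manip.snapshot("side")[:,:,::-1][100:300,200:450],None,fx=3,fy=3))
```

```text
t 7.125 q [ 0.0631  0.4995  1.7532 -0.0001  0.8918  0.158 ] tcp [0.505  0.1431 0.1582] F [ 1.1775  0.7361 -4.4839] gap 49.575838676077346
tool x [-0.0947 -0.9955  0.0005] y [-0.0028 -0.0003 -1.    ] z [ 0.9955 -0.0947 -0.0028] jaw yaw -5.432439699707337
180 0.16 [-0.0017 -0.0599  0.0815]
180 0.06 [-0.0035  3.2734  0.0908]
180 0.033 [-0.004   4.1734  0.0933]
80 0.16 [ 3.3317 -0.0581  0.0834]
80 0.06 [3.3298 3.2752 0.0927]
80 0.033 [3.3294 4.1752 0.0952]
```

View pics/side3.png

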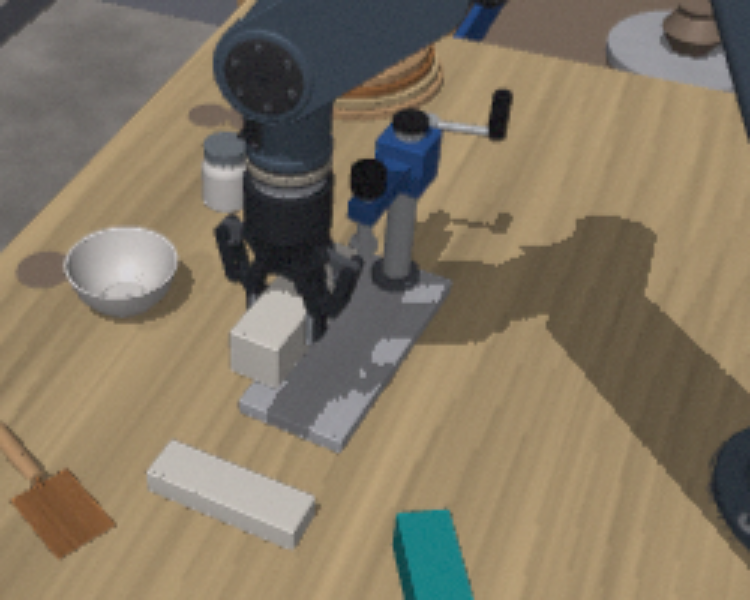

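The block at (270,340) is turned lengthwise above and beyond the bed's open end, ahead of the stop. Now I'll go down and slide it in under the stop.

Call:
{"api": "apply_moves", "payload": {"motion": [[40,0,0.8,0.1,0],[40,0,1.8,0.1,0],[40,0,2.8,0.1,0],[40,0,3.3,0.1,0],[40,0.5,3.3,0.1,0],[40,1,3.3,0.1,0],[40,1.5,3.3,0.1,0],[40,2,3.3,0.1,0],[40,2.5,3.3,0.1,0],[40,3,3.3,0.1,0],[40,3.3,3.3,0.1,0],[40,3.3,3.3,0.1,0]]}}

```text
t: 8.68
tcp_pos: [0.4998, 0.0436, 0.0603]
tool_rot: [-0.476, 0.523, -0.523, 0.476]
force: [-0.4, 0.2, -4.2]
finger_gap: 0.578
```

Run:
```python
from h import *
info()
p=g2w(0,.08)
for z in(.04,.033,.031): print(z,units([*p,z]))
cv2.imwrite("pics/side4.png",cv2.resize(manip.snapshot("side")[:,:,::-1][100:300,200:450],None,fx=3,fy=3))
cv2.imwrite("pics/top4.png",cv2.resize(manip.snapshot("top")[:,:,::-1][150:290,230:430],None,fx=4,fy=4))
```

```text
t 8.675 q [-0.136   0.6495  1.8748  0.0001  0.6173 -0.0418] tcp [0.4998 0.0436 0.0603] F [-0.4366  0.1548 -4.1953] gap 49.36482375233177
tool x [-0.0942 -0.9956 -0.0001] y [-0.      0.0001 -1.    ] z [ 0.9956 -0.0942 -0.    ] jaw yaw -5.402774661084257
0.04 [ 0.0156  0.6767 -0.0592]
0.033 [ 0.0156  0.91   -0.0592]
0.031 [ 0.0156  0.9767 -0.0592]
```

View pics/side4.png

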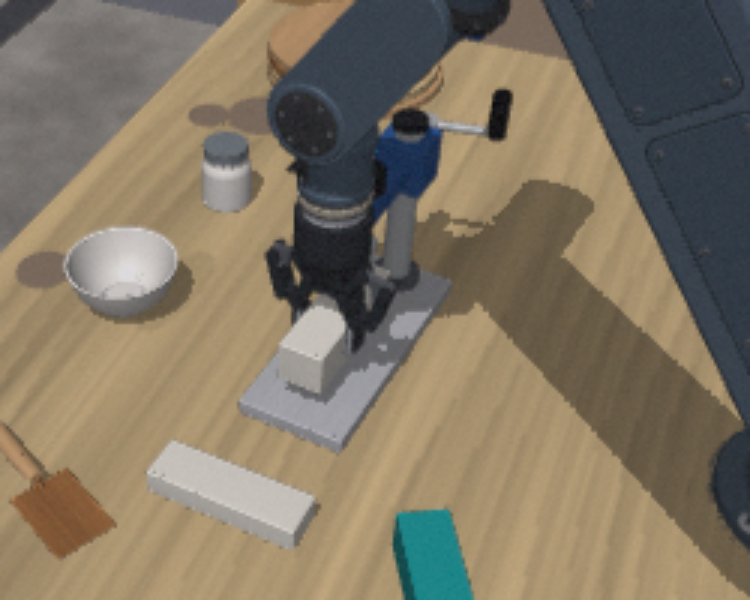

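View pics/top4.png

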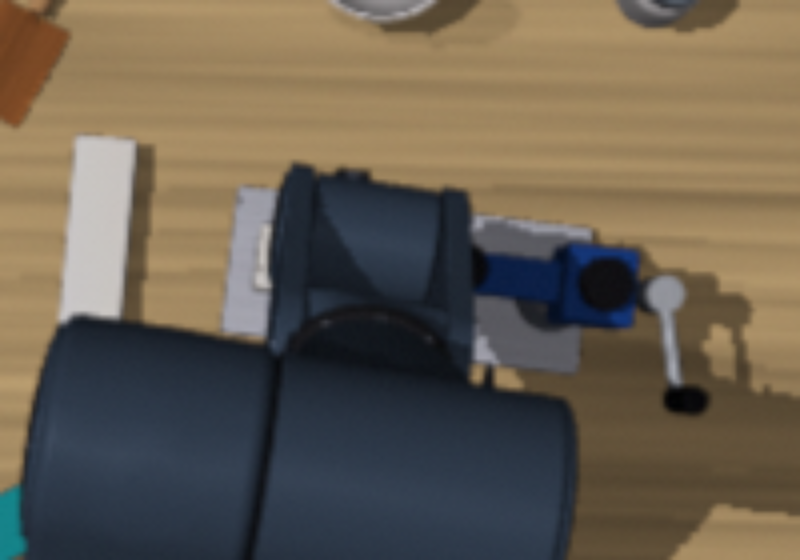

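Call:
{"api": "apply_moves", "payload": {"motion": [[40,0,0.2,-0.05,0],[40,0,0.4,-0.05,0],[40,0,0.6,-0.05,0],[40,0,0.75,-0.05,0],[40,0,0.85,-0.05,0],[40,0,0.95,-0.05,0],[40,0,0.95,-0.05,0]]}}

```text
t: 9.65
tcp_pos: [0.4982, 0.0445, 0.0316]
tool_rot: [-0.476, 0.523, -0.523, 0.476]
force: [0.5, 0.9, -4.4]
finger_gap: 0.576
```

Run:
```python
from h import *
info()
```

```text
t 9.65 q [-0.1348  0.7049  1.8883 -0.      0.5488 -0.0418] tcp [0.4982 0.0445 0.0316] F [ 0.5465  0.9073 -4.444 ] gap 49.21085591572472
tool x [-0.0929 -0.9957 -0.    ] y [-0.0003  0.     -1.    ] z [ 0.9957 -0.0929 -0.0003] jaw yaw -5.328478313818885
```

Call:
{"api": "apply_moves", "payload": {"motion": [[40,0,0.03,0,0],[40,0,0.06,0,0],[40,0,0.08,0,0],[40,0,0.08,0,0]]}}

```text
t: 10.15
tcp_pos: [0.4985, 0.0444, 0.0305]
tool_rot: [0.476, -0.522, 0.523, -0.476]
force: [-1.0, -0.7, 5.9]
finger_gap: 0.579
```

Force went from -4.4 to +5.9 N, so the block is on the bed. Releasing.

Call:
{"api": "apply_moves", "payload": {"motion": [[52,0,0,0,0],[56,0,0,0,0],[60,0,0,0,0],[66,0,0,0,0],[66,0,0,0,0],[66,0,0,0,0]]}}

```text
t: 10.9
tcp_pos: [0.4983, 0.0445, 0.0293]
tool_rot: [-0.476, 0.523, -0.523, 0.476]
force: [0.7, -0.2, 0.0]
finger_gap: 0.773
```

Run:
```python
from h import *
info()
```

```text
t 10.9 q [-0.1347  0.7094  1.8889  0.      0.5434 -0.0418] tcp [0.4983 0.0445 0.0293] F [ 0.7301 -0.1522  0.0475] gap 66.0164768744349
tool x [-0.0928 -0.9957 -0.    ] y [-0.0001  0.     -1.    ] z [ 0.9957 -0.0928 -0.0001] jaw yaw -5.32460343798496
```

Call:
{"api": "apply_moves", "payload": {"motion": [[66,0,-0.5,0,0],[66,-0.2,-1.2,0,0],[66,-0.5,-2.2,0,0],[66,-1,-3.5,0,0],[66,-1.5,-5,0,0],[66,-2,-7,0,0],[66,-2,-9,0,0],[30,-2,-11,0,0],[10,-2,-11,0,0],[0,-2,-11,0,0],[0,-2,-11,0,0]]}}

```text
t: 12.28
tcp_pos: [0.5026, 0.1042, 0.3578]
tool_rot: [-0.477, 0.524, -0.522, 0.475]
force: [0.1, -0.5, -0.3]
finger_gap: 0.001
```

Run:
```python
from h import *
info()
for n in("side","top"): im=manip.snapshot(n)[:,:,::-1];cv2.imwrite(f"pics/{n}5raw.png",im)
s=cv2.imread("pics/side5raw.png");t=cv2.imread("pics/top5raw.png")
cv2.imwrite("pics/side5.png",cv2.resize(s[120:270,240:400],None,fx=4,fy=4,interpolation=cv2.INTER_CUBIC))
cv2.imwrite("pics/top5.png",cv2.resize(t[150:290,230:430],None,fx=4,fy=4,interpolation=cv2.INTER_CUBIC))
```

```text
t 12.275 q [-0.0136  0.243   1.53   -0.      1.3726  0.0795] tcp [0.5026 0.1042 0.3578] F [ 0.1251 -0.473  -0.297 ] gap 0.12393460445284274
tool x [-0.093  -0.9957  0.0003] y [-0.004   0.0001 -1.    ] z [ 0.9957 -0.093  -0.004 ] jaw yaw -5.335958599958512
```

View pics/side5.png

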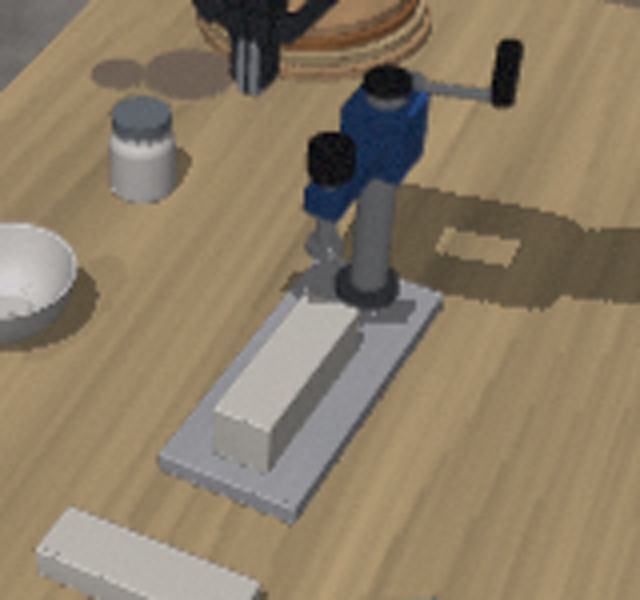

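View pics/top5.png

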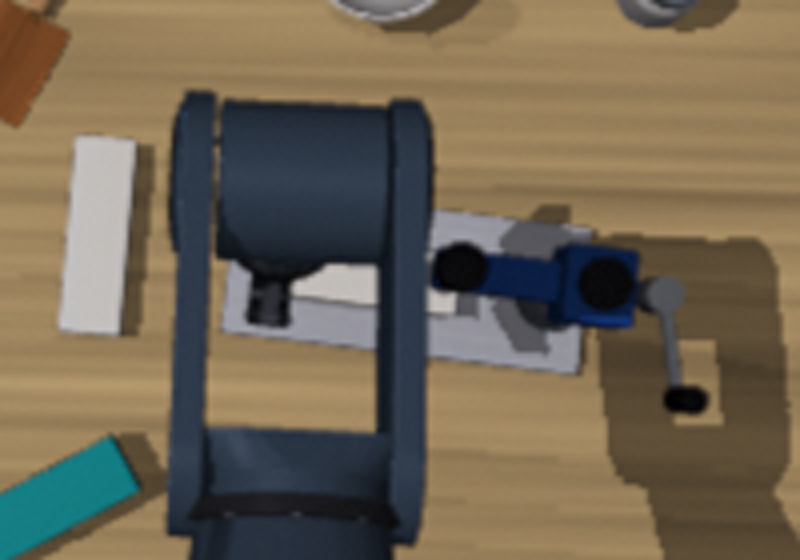

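The block lies flat and lengthwise on the bed, with its stop end at (455,312) in the top crop, beneath the raised stop. I'll check it numerically in the gauge frame.

Run:
```python
from h import *
def g(P): d=np.asarray(P)[:2]-G0; return np.array([d@gx,d@gy])*1e3
f=lambda p,x0,y0:np.array([x0+(p[0]+.5)/4-.5,y0+(p[1]+.5)/4-.5])
for p in((215,410),(272,425),(360,318),(302,298)): print("side z.07",p,g(onz("side",f(p,240,120),.07)))
for p in((163,460),(292,517),(441,300)): print("side bed",p,g(onz("side",f(p,240,120),.02)))
print("top stop-end near corner",g(onz("top",f((455,313),230,150),.07)))
for p in((461,267),): print("top knob",g(onz("top",f(p,230,150),.24)), onz("top",f(p,230,150),.24))
print("side knob",onz("side",f((332,147),240,120),.24), g(onz("side",f((332,147),240,120),.24)))
for z in(.30,.25,.20):print(z,units([*g2w(0,0),z]))
```

```text
side z.07 (215, 410) [ 21.5145 142.6762]
side z.07 (272, 425) [-23.2312 135.8798]
side z.07 (360, 318) [-29.4721  -7.2713]
side z.07 (302, 298) [22.1863 -6.9096]
side bed (163, 460) [ 54.0781 165.9874]
side bed (292, 517) [-59.2251 169.5983]
side bed (441, 300) [ -59.7241 -117.4702]
top stop-end near corner [-23.3166 -17.3715]
top knob [0.2444 4.9505] [ 0.4912 -0.0314  0.24  ]
side knob [ 0.4886 -0.0209  0.24  ] [-3.3525 15.114 ]
0.3 [4.6994 1.9266 0.0275]
0.25 [4.6989 3.5932 0.0338]
0.2 [4.6985 5.2599 0.0401]
```

Call:
{"api": "apply_moves", "payload": {"motion": [[0,1.5,0,0,0],[0,3,0.5,0,0],[0,4.2,1.2,0,0],[0,4.6,2,0,0],[0,4.6,2.8,0,0],[0,4.6,3.2,0,0],[0,4.6,3.2,0,0],[0,4.6,3.2,0,0]]}}

```text
t: 13.38
tcp_pos: [0.4917, -0.0331, 0.264]
tool_rot: [0.476, -0.522, 0.523, -0.477]
force: [0.0, -0.1, 0.4]
finger_gap: 0.002
```

Run:
```python
from h import *
info()
for z in(.24,.17): print(z,units([*g2w(0,0.002),z]))
for n in("side","top"): im=manip.snapshot(n)[:,:,::-1];cv2.imwrite(f"pics/{n}6raw.png",im)
s=cv2.imread("pics/side6raw.png")
cv2.imwrite("pics/side6.png",cv2.resize(s[80:230,240:400],None,fx=4,fy=4,interpolation=cv2.INTER_CUBIC))
```

```text
t 13.375 q [-0.2944  0.3067  1.7172  0.      1.1164 -0.202 ] tcp [ 0.4917 -0.0331  0.264 ] F [ 0.012  -0.1346  0.4325] gap 0.16576622689225665
tool x [-0.0923 -0.9957  0.0003] y [ 0.0012 -0.0004 -1.    ] z [ 0.9957 -0.0923  0.0013] jaw yaw -5.295248314697798
0.24 [ 0.043   0.8003 -0.0306]
0.17 [ 0.0424  3.1336 -0.0336]
```

View pics/side6.png

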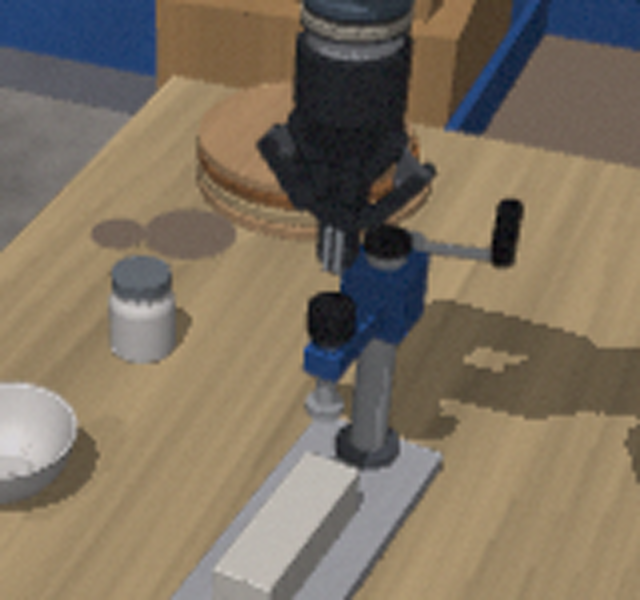

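Call:
{"api": "apply_moves", "payload": {"motion": [[0,0,0.4,0,0],[0,0,0.65,0,0],[0,0,0.8,0,0],[0,0,0.9,0,0],[0,0,1.0,0,0],[0,0,1.1,0,0],[0,0,1.2,0,0],[0,0,1.3,0,0],[0,0,1.4,0,0]]}}

```text
t: 14.6
tcp_pos: [0.4912, -0.0332, 0.2214]
tool_rot: [0.476, -0.523, 0.523, -0.476]
force: [-1.2, 0.7, 3.0]
finger_gap: -0.005
```

Call:
{"api": "apply_moves", "payload": {"motion": [[0,0,0.12,0,0],[0,0,0.24,0,0],[0,0,0.36,0,0],[0,0,0.48,0,0],[0,0,0.6,0,0],[0,0,0.72,0,0],[0,0,0.84,0,0],[0,0,0.96,0,0],[0,0,1.08,0,0],[0,0,1.2,0,0],[0,0,1.3,0,0],[0,0,1.3,0,0]]}}

```text
t: 16.1
tcp_pos: [0.4908, -0.0331, 0.1819]
tool_rot: [-0.476, 0.523, -0.522, 0.476]
force: [-0.8, -0.1, 0.7]
finger_gap: -0.001
```

Run:
```python
from h import *
info()
s=manip.snapshot("side")[:,:,::-1]
cv2.imwrite("pics/side7.png",cv2.resize(s[80:230,240:400],None,fx=4,fy=4,interpolation=cv2.INTER_CUBIC))
```

```text
t 16.1 q [-0.295   0.4238  1.8124  0.0001  0.9065 -0.202 ] tcp [ 0.4908 -0.0331  0.1819] F [-0.8393 -0.0545  0.6691] gap -0.08928968080999691
tool x [-0.0929 -0.9957 -0.0003] y [-0.001   0.0004 -1.    ] z [ 0.9957 -0.0929 -0.0011] jaw yaw -5.331487504592847
```

View pics/side7.png

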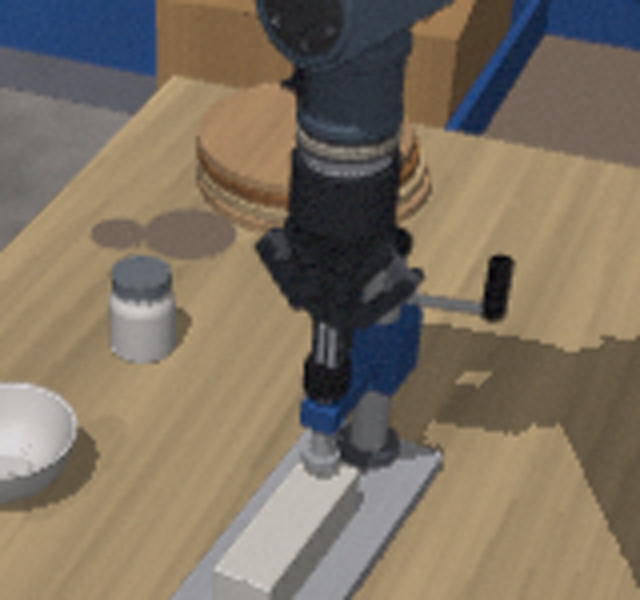

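The foot at (320,460) is just above the block, with the fingers on the knob. Now I'll lower in fine steps.

Call:
{"api": "apply_moves", "payload": {"motion": [[0,0,0.07,0,0],[0,0,0.14,0,0],[0,0,0.2,0,0],[0,0,0.26,0,0],[0,0,0.31,0,0],[0,0,0.31,0,0]]}}

```text
t: 16.9
tcp_pos: [0.4913, -0.0333, 0.1728]
tool_rot: [0.476, -0.523, 0.523, -0.476]
force: [0.7, 0.5, -0.5]
finger_gap: -0.003
```

Call:
{"api": "apply_moves", "payload": {"motion": [[0,0,0.02,0,0],[0,0,0.04,0,0],[0,0,0.06,0,0]]}}

```text
t: 17.27
tcp_pos: [0.4917, -0.0334, 0.1716]
tool_rot: [0.476, -0.522, 0.523, -0.476]
force: [-0.6, 0.5, 3.2]
finger_gap: 0.002
```

Call:
{"api": "apply_moves", "payload": {"motion": [[0,0,0.015,0,0],[0,0,0.03,0,0]]}}

```text
t: 17.52
tcp_pos: [0.4917, -0.0334, 0.1706]
tool_rot: [0.476, -0.522, 0.523, -0.476]
force: [0.7, 0.8, 4.9]
finger_gap: -0.004
```

Call:
{"api": "apply_moves", "payload": {"motion": [[0,0,0.015,0,0],[0,0,0.03,0,0]]}}

```text
t: 17.77
tcp_pos: [0.4917, -0.0334, 0.17]
tool_rot: [0.476, -0.522, 0.523, -0.476]
force: [-0.0, 0.6, 8.3]
finger_gap: 0.002
```

Call:
{"api": "apply_moves", "payload": {"motion": [[0,0,0.015,0,0],[0,0,0.025,0,0],[0,0,0.025,0,0]]}}

```text
t: 18.15
tcp_pos: [0.4917, -0.0334, 0.17]
tool_rot: [0.476, -0.522, 0.523, -0.477]
force: [-0.8, -0.2, 11.6]
finger_gap: 0.004
```

The force is growing to 11.6 N with z stuck at 0.170, the expected height of 20 + 50 + 100 mm, so the foot is on the block. I'll raise the fingers straight off and look.

Call:
{"api": "apply_moves", "payload": {"motion": [[0,0,0,0,0],[0,0,-0.2,0,0],[0,0,-0.8,0,0],[0,0,-2,0,0],[0,0,-4,0,0],[0,0,-5,0,0],[0,0,-5,0,0]]}}

```text
t: 19.02
tcp_pos: [0.492, -0.0334, 0.3208]
tool_rot: [0.475, -0.521, 0.524, -0.477]
force: [-0.1, 1.0, -0.6]
finger_gap: 0.003
```

Run:
```python
from h import *
info()
for n in("side","top"): im=manip.snapshot(n)[:,:,::-1];cv2.imwrite(f"pics/{n}8raw.png",im)
s=cv2.imread("pics/side8raw.png");t=cv2.imread("pics/top8raw.png")
cv2.imwrite("pics/side8.png",cv2.resize(s[110:260,240:400],None,fx=4,fy=4,interpolation=cv2.INTER_CUBIC))
cv2.imwrite("pics/top8.png",cv2.resize(t[150:290,280:440],None,fx=4,fy=4,interpolation=cv2.INTER_CUBIC))
```

```text
t 19.025 q [-0.2949  0.2414  1.6381  0.      1.2575 -0.202 ] tcp [ 0.492  -0.0334  0.3208] F [-0.1416  1.0308 -0.6236] gap 0.2726959285250589
tool x [-0.0927 -0.9957  0.0009] y [ 0.0044 -0.0013 -1.    ] z [ 0.9957 -0.0927  0.0045] jaw yaw -5.321100510890778
```

View pics/side8.png

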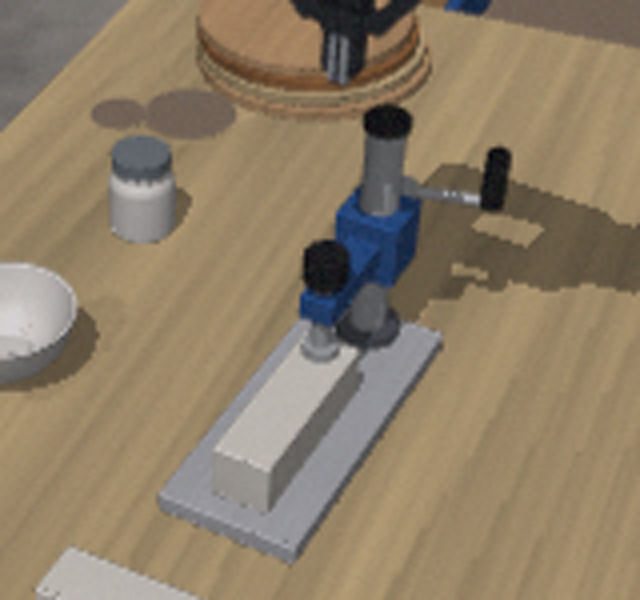

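View pics/top8.png

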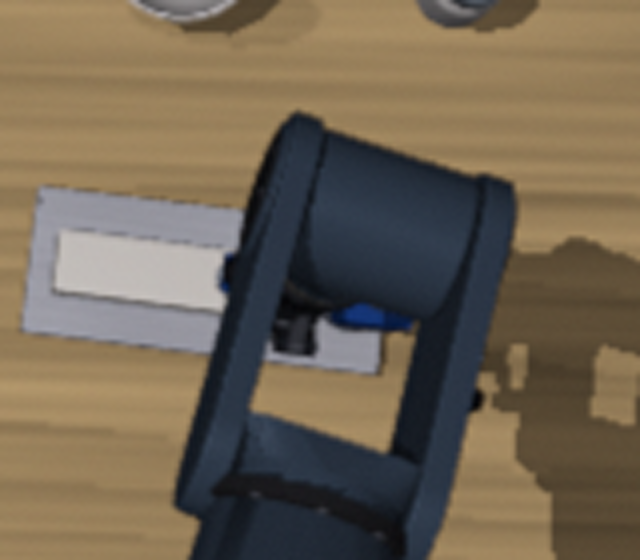

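The foot at (320,345) sits on the block top and the lever is still open (knob at (497,152)). Next I'll straddle the lever knob with open fingers set along the swing's tangent, then work out that approach and the arc.

```bash
cat >> h.py <<'E'
G1=g2w(0,.002)  # refined origin (knob seen a few mm further +y)
PIV=G1-0.148*gy
def arc(th,r=.075): return PIV+r*(-np.cos(th)*gx-np.sin(th)*gy)
E
python3 - <<'E'
from h import *
a=np.array([240+(497+.5)/4-.5,110+(152+.5)/4-.5])
k=onz("side",a,.189); d=k[:2]-PIV; print("knob side",k, "r",np.hypot(*d),"theta",np.arctan2(-d@gy,-d@gx))
print("arc .18",arc(.18), "proj", (proj("side",[*arc(.18),.189])-[240,110])*4)
for z in(.32,.30,.15): print(z,units([*arc(.18),z]))
E
```

```text
knob side [ 0.4064 -0.1913  0.189 ] r 0.07105384540875907 theta 0.23046585136112532
arc .18 [ 0.402  -0.1881] proj [499.6807 153.7484]
0.32 [ 5.4237 -0.0743 -2.4402]
0.3 [ 5.4241  0.5924 -2.4385]
0.15 [ 5.4267  5.5924 -2.4259]
```

Call:
{"api": "apply_moves", "payload": {"motion": [[0,0.8,0,-0.4,1],[10,1.6,0,-0.8,2],[20,2.4,0,-1.2,3],[30,3.2,0,-1.6,4],[44,4,0,-2,5],[44,4.8,0,-2.2,6],[44,5.4,0,-2.4,7],[44,5.4,0,-2.4,8],[44,5.4,0.6,-2.4,8],[44,5.4,1.5,-2.4,8],[44,5.4,2.5,-2.4,8],[44,5.4,2.5,-2.4,8]]}}

```text
t: 20.62
tcp_pos: [0.4018, -0.1858, 0.2404]
tool_rot: [-0.031, 0.709, -0.704, 0.026]
force: [-0.7, 0.7, 0.1]
finger_gap: 0.516
```

Run:
```python
from h import *
info()
print(units([*arc(.18),.15]))
for n in("side","top"): im=manip.snapshot(n)[:,:,::-1];cv2.imwrite(f"pics/{n}9raw.png",im)
s=cv2.imread("pics/side9raw.png");t=cv2.imread("pics/top9raw.png")
cv2.imwrite("pics/side9.png",cv2.resize(s[60:240,260:420],None,fx=4,fy=4,interpolation=cv2.INTER_CUBIC)[:600*1])
cv2.imwrite("pics/top9.png",cv2.resize(t[150:290,280:440],None,fx=4,fy=4,interpolation=cv2.INTER_CUBIC))
```

```text
t 20.625 q [-0.6866  0.2733  1.8523  0.      1.0263  0.8028] tcp [ 0.4018 -0.1858  0.2404] F [-0.6568  0.6698  0.1007] gap 44.02440673488502
tool x [-0.9967 -0.0813  0.0074] y [-0.0079  0.0065 -0.9999] z [ 0.0813 -0.9967 -0.0071] jaw yaw -85.33858566479499
[-0.0249  3.0125  0.0981]
```

View pics/side9.png

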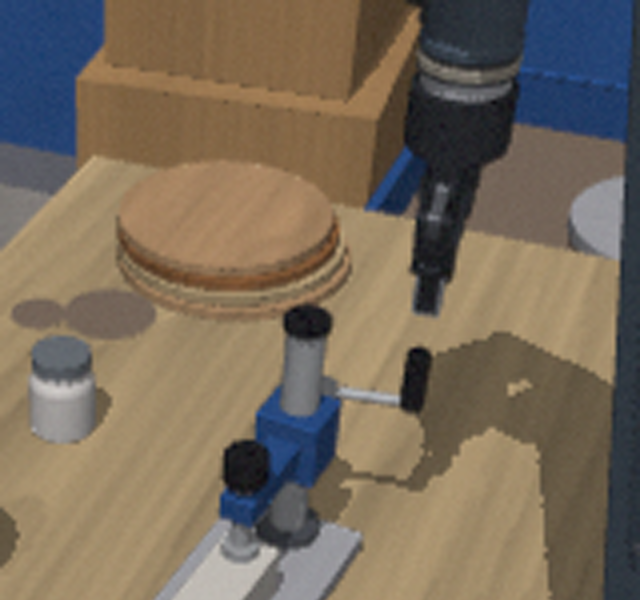

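View pics/top9.png

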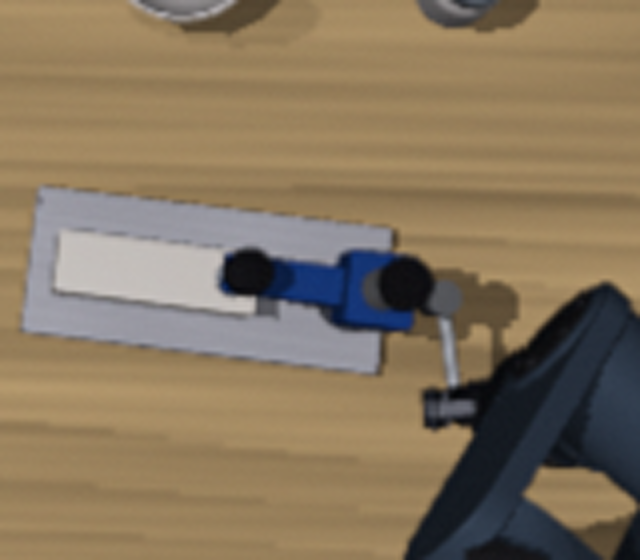

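Run:
```python
from h import *
f=lambda P:(proj("top",P)-[280,150])*4
s,Rm=st();p=s["tcp_pos"]
print("tcp",f(p),"pads",f(p-Rm[:,2]*.022),f(p+Rm[:,2]*.022))
for th in(.1,.18,.3): print(th,"knob top",f([*arc(th),.189]), "lever arm end", f([*arc(th),.141]), f([*PIV,.141]))
```

```text
tcp [485.6245 398.4656] pads [453.6601 400.2318] [517.5774 396.7001]
0.1 knob top [458.1026 400.3028] lever arm end [441.9564 399.3861] [442.2469 298.0738]
0.18 knob top [466.4862 400.1418] lever arm end [450.0497 399.2307] [442.2469 298.0738]
0.3 knob top [478.9453 398.6399] lever arm end [462.0781 397.781 ] [442.2469 298.0738]
```

The lever runs from (445,297) to (455,390) in the top crop. That matches my predicted line for θ≈0.2, and the pads bracket the knob. Descending around it.

Call:
{"api": "apply_moves", "payload": {"motion": [[44,0,0.7,0.1,0],[44,0,1.2,0.1,0],[44,0,1.6,0.1,0],[44,0,2,0.1,0],[44,0,2.4,0.1,0],[44,0,2.7,0.1,0],[44,0,2.9,0.1,0],[44,0,2.9,0.1,0]]}}

```text
t: 21.72
tcp_pos: [0.4044, -0.1907, 0.1564]
tool_rot: [-0.029, 0.707, -0.706, 0.029]
force: [-0.6, 0.2, -0.5]
finger_gap: 0.515
```

Run:
```python
from h import *
info()
for th in np.arange(.2,1.75,.1):
    u=units([*arc(th),st()[0]["tcp_pos"][2]]); print(round(th,2),np.round(u,2),"twist",round(-np.degrees(th-.18)/10,2))
s=manip.snapshot("side")[:,:,::-1]
cv2.imwrite("pics/side10.png",cv2.resize(s[100:240,280:420],None,fx=4,fy=4,interpolation=cv2.INTER_CUBIC))
```

```text
t 21.725 q [-0.6914  0.418   1.9426  0.      0.7819  0.7979] tcp [ 0.4044 -0.1907  0.1564] F [-0.5693  0.1831 -0.5308] gap 43.990454383646984
tool x [-0.9967 -0.0814  0.0007] y [-0.0007  0.0006 -1.    ] z [ 0.0814 -0.9967 -0.0007] jaw yaw -85.32988790835905
0.2 [ 0.07  0.   -0.04] twist -0.11
0.3 [ 0.05 -0.    0.21] twist -0.69
0.4 [ 0.01 -0.    0.45] twist -1.26
0.5 [-0.06 -0.    0.69] twist -1.83
0.6 [-0.15 -0.    0.93] twist -2.41
0.7 [-0.26 -0.    1.15] twist -2.98
0.8 [-0.4  -0.    1.36] twist -3.55
0.9 [-0.55 -0.    1.55] twist -4.13
1.0 [-0.73 -0.    1.73] twist -4.7
1.1 [-0.92 -0.    1.89] twist -5.27
1.2 [-1.13 -0.    2.03] twist -5.84
1.3 [-1.35 -0.    2.15] twist -6.42
1.4 [-1.58 -0.    2.25] twist -6.99
1.5 [-1.82 -0.    2.32] twist -7.56
1.6 [-2.06 -0.    2.37] twist -8.14
1.7 [-2.31 -0.    2.39] twist -8.71
```

View pics/side10.png

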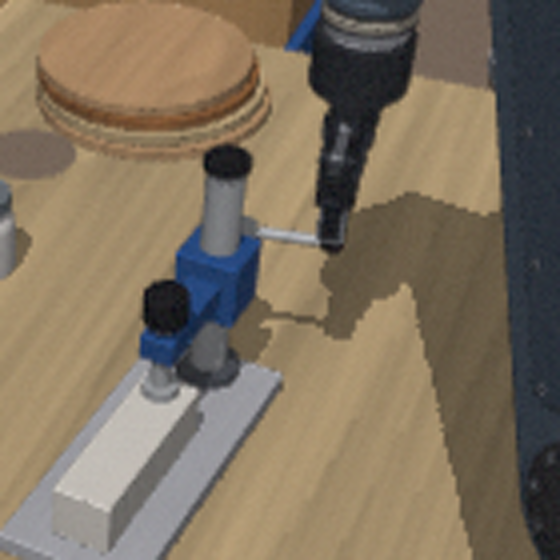

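The fingers straddle the lever knob at (330,240) without contact force. Swinging along the arc.

Call:
{"api": "apply_moves", "payload": {"motion": [[44,0.05,0,0.2,-0.7],[44,0,0,0.45,-1.3],[44,-0.06,0,0.7,-1.8],[44,-0.15,0,0.93,-2.4],[44,-0.26,0,1.15,-3],[44,-0.4,0,1.36,-3.6],[44,-0.55,0,1.55,-4.1],[44,-0.73,0,1.73,-4.7]]}}

```text
t: 22.78
tcp_pos: [0.4299, -0.2401, 0.157]
tool_rot: [-0.31, 0.637, -0.635, 0.309]
force: [-0.9, 0.6, 1.6]
finger_gap: 0.518
```

Run:
```python
from h import *
info()
for th in np.arange(1,1.8,.1):
    u=units([*arc(th),st()[0]["tcp_pos"][2]]); print(round(th,2),np.round(u,2),"twist",round(-np.degrees(th-1)/10,2))
s=manip.snapshot("side")[:,:,::-1]
cv2.imwrite("pics/side11.png",cv2.resize(s[100:240,280:420],None,fx=4,fy=4,interpolation=cv2.INTER_CUBIC))
```

```text
t 22.775 q [-0.7366  0.4658  1.8334 -0.0001  0.8448 -0.0711] tcp [ 0.4299 -0.2401  0.157 ] F [-0.9395  0.6451  1.6084] gap 44.24375213210544
tool x [-0.6174 -0.7866 -0.0001] y [-0.0019  0.0016 -1.    ] z [ 0.7866 -0.6174 -0.0024] jaw yaw -38.1273031567659
1.0 [ 0.   -0.    0.03] twist -0.0
1.1 [-0.01 -0.    0.28] twist -0.57
1.2 [-0.05 -0.    0.52] twist -1.15
1.3 [-0.11 -0.    0.77] twist -1.72
1.4 [-0.19 -0.    1.  ] twist -2.29
1.5 [-0.3  -0.    1.23] twist -2.86
1.6 [-0.43 -0.    1.44] twist -3.44
1.7 [-0.58 -0.    1.64] twist -4.01
```

View pics/side11.png

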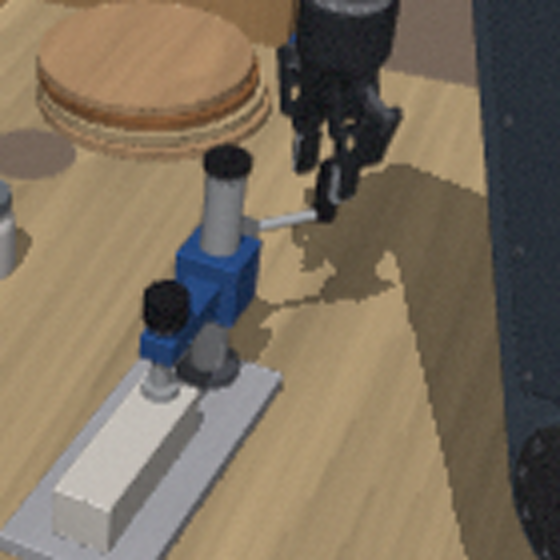

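The lever is following, with the knob at (325,190) against the trailing finger. Continuing.

Call:
{"api": "apply_moves", "payload": {"motion": [[44,0,0,0.28,-0.6],[44,-0.05,0,0.52,-1.2],[44,-0.1,0,0.77,-1.7],[44,-0.19,0,1,-2.3],[44,-0.3,0,1.23,-2.9],[44,-0.36,0,1.33,-3.2],[44,-0.36,0,1.33,-3.2]]}}

```text
t: 23.7
tcp_pos: [0.4687, -0.2572, 0.157]
tool_rot: [0.471, -0.527, 0.527, -0.471]
force: [-1.5, -1.0, -0.6]
finger_gap: 0.514
```

Run:
```python
from h import *
info()
for th in np.arange(1.5,1.9,.05):
    u=units([*arc(th),st()[0]["tcp_pos"][2]]); print(round(th,2),np.round(u,2),"twist",round(-np.degrees(th-1.55)/10,2))
for n in("side","top"): im=manip.snapshot(n)[:,:,::-1];cv2.imwrite(f"pics/{n}12raw.png",im)
s=cv2.imread("pics/side12raw.png");t=cv2.imread("pics/top12raw.png")
cv2.imwrite("pics/side12.png",cv2.resize(s[100:240,280:420],None,fx=4,fy=4,interpolation=cv2.INTER_CUBIC))
cv2.imwrite("pics/top12.png",cv2.resize(t[150:290,320:480],None,fx=4,fy=4,interpolation=cv2.INTER_CUBIC))
```

```text
t 23.7 q [-0.7109  0.5111  1.7326 -0.0005  0.8973 -0.5988] tcp [ 0.4687 -0.2572  0.157 ] F [-1.5073 -0.9796 -0.5729] gap 43.93625308760805
tool x [-0.1115 -0.9938  0.0007] y [ 0.0002 -0.0007 -1.    ] z [ 0.9938 -0.1115  0.0002] jaw yaw -6.402346955726194
1.5 [-0.04 -0.   -0.15] twist 0.29
1.55 [-0.03 -0.   -0.02] twist -0.0
1.6 [-0.04  0.    0.1 ] twist -0.29
1.65 [-0.04  0.    0.23] twist -0.57
1.7 [-0.06  0.    0.35] twist -0.86
1.75 [-0.08  0.    0.48] twist -1.15
1.8 [-0.11  0.    0.6 ] twist -1.43
1.85 [-0.14  0.    0.72] twist -1.72
```

View pics/side12.png

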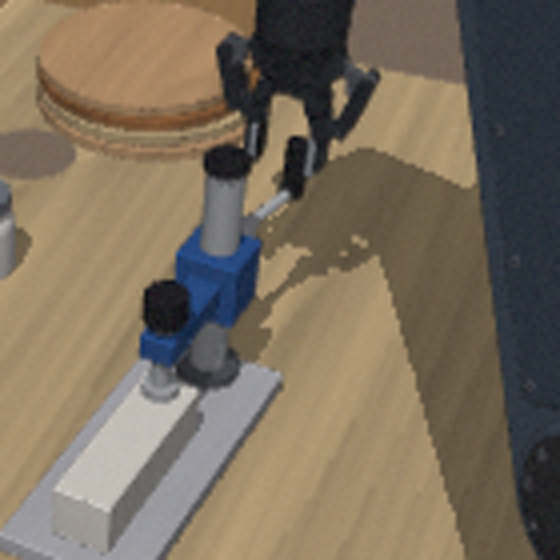

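View pics/top12.png

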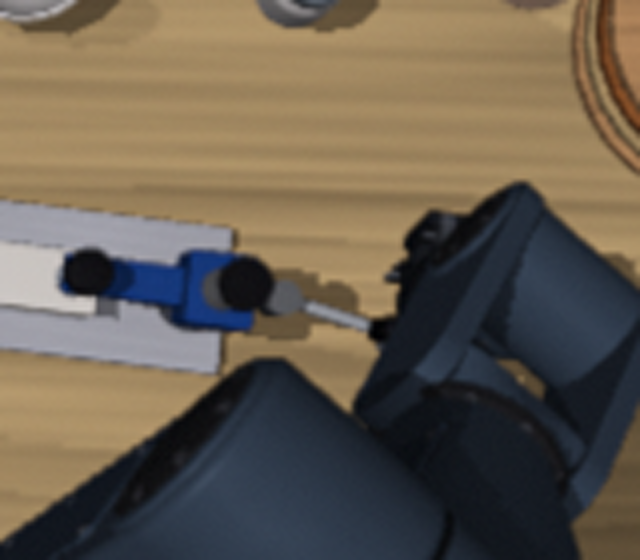

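The lever at (340,315) in the top crop is about 1.35 rad round. I'll push gently on to the end stop.

Call:
{"api": "apply_moves", "payload": {"motion": [[44,-0.03,0,0.08,0],[44,-0.03,0,0.16,0],[44,-0.03,0,0.22,0],[44,-0.03,0,0.22,0]]}}

```text
t: 24.3
tcp_pos: [0.4756, -0.2569, 0.1568]
tool_rot: [0.471, -0.527, 0.527, -0.472]
force: [-1.2, -1.2, 0.0]
finger_gap: 0.517
```

Call:
{"api": "apply_moves", "payload": {"motion": [[44,-0.02,0,0.05,0],[44,-0.03,0,0.1,0],[44,-0.04,0,0.15,0],[44,-0.04,0,0.15,0]]}}

```text
t: 24.8
tcp_pos: [0.4789, -0.2562, 0.1566]
tool_rot: [-0.473, 0.527, -0.526, 0.471]
force: [-4.6, -2.0, 0.2]
finger_gap: 0.52
```

Call:
{"api": "apply_moves", "payload": {"motion": [[44,0,0,0.04,0],[44,0,0,0.08,0],[44,0,0,0.08,0]]}}

```text
t: 25.18
tcp_pos: [0.4791, -0.2562, 0.1565]
tool_rot: [-0.474, 0.528, -0.524, 0.47]
force: [-10.2, -3.2, 3.6]
finger_gap: 0.522
```

Run:
```python
from h import *
info()
for n in("side","top"): im=manip.snapshot(n)[:,:,::-1];cv2.imwrite(f"pics/{n}13raw.png",im)
s=cv2.imread("pics/side13raw.png");t=cv2.imread("pics/top13raw.png")
cv2.imwrite("pics/side13.png",cv2.resize(s[100:240,280:420],None,fx=4,fy=4,interpolation=cv2.INTER_CUBIC))
cv2.imwrite("pics/top13.png",cv2.resize(t[150:290,320:480],None,fx=4,fy=4,interpolation=cv2.INTER_CUBIC))
```

```text
t 25.175 q [-0.6946  0.524   1.7061 -0.0049  0.918  -0.5829] tcp [ 0.4791 -0.2562  0.1565] F [-10.1805  -3.2211   3.5991] gap 44.59110110881329
tool x [-0.1085 -0.9941 -0.0003] y [-0.0074  0.0011 -1.    ] z [ 0.9941 -0.1085 -0.0075] jaw yaw -6.227707510353969
```

View pics/side13.png

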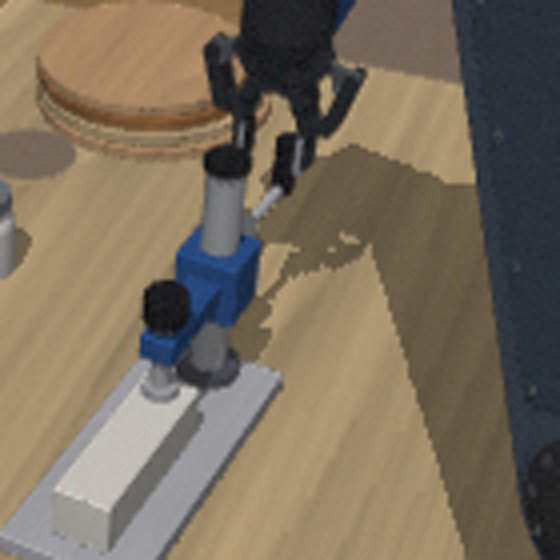

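View pics/top13.png

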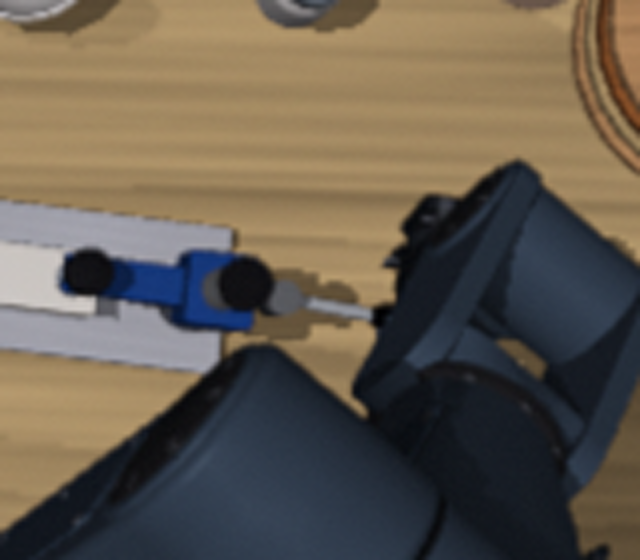

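The fingers stopped moving while the force rose to 10 N, so the lever is at its end stop, lying along the gauge's -y. I'll back off sideways to free the knob, rise, then look.

Call:
{"api": "apply_moves", "payload": {"motion": [[44,0,0,-0.2,0],[44,0,0,-0.45,0],[44,0,0,-0.45,0],[44,0,-0.5,-0.45,0],[44,0,-1.5,-0.45,0],[44,0,-3,-0.45,0],[44,0,-4.5,-0.45,0],[44,1.5,-5,-0.45,0],[44,3,-5,-0.45,0],[44,4.5,-5,-0.45,0],[44,4.5,-5,-0.45,0]]}}

```text
t: 26.65
tcp_pos: [0.4539, -0.3925, 0.3078]
tool_rot: [0.471, -0.527, 0.529, -0.471]
force: [1.2, 0.6, -0.1]
finger_gap: 0.512
```

Run:
```python
from h import *
info()
for n in("side","top"): im=manip.snapshot(n)[:,:,::-1];cv2.imwrite(f"pics/{n}14raw.png",im)
s=cv2.imread("pics/side14raw.png");t=cv2.imread("pics/top14raw.png")
cv2.imwrite("pics/side14.png",cv2.resize(s[110:250,260:400],None,fx=4,fy=4,interpolation=cv2.INTER_CUBIC))
cv2.imwrite("pics/top14.png",cv2.resize(t[150:290,280:440],None,fx=4,fy=4,interpolation=cv2.INTER_CUBIC))
```

```text
t 26.65 q [-0.8989  0.4159  1.4053 -0.0003  1.3172 -0.7848] tcp [ 0.4539 -0.3925  0.3078] F [ 1.2457  0.5582 -0.1199] gap 43.69798713756146
tool x [-0.1137 -0.9935  0.0025] y [ 0.0018 -0.0027 -1.    ] z [ 0.9935 -0.1137  0.0021] jaw yaw -6.529499296501253
```

View pics/side14.png

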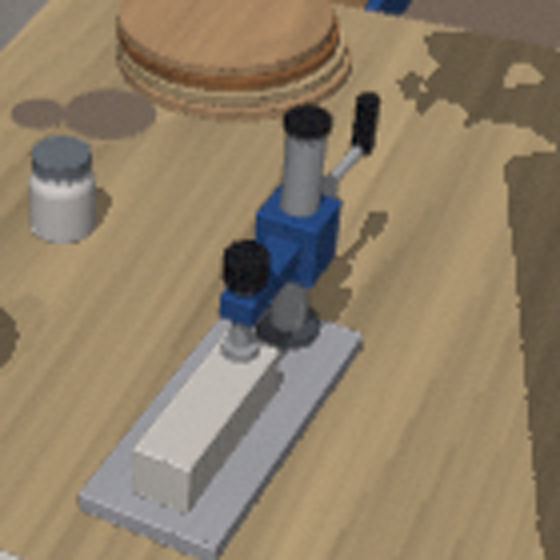

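View pics/top14.png

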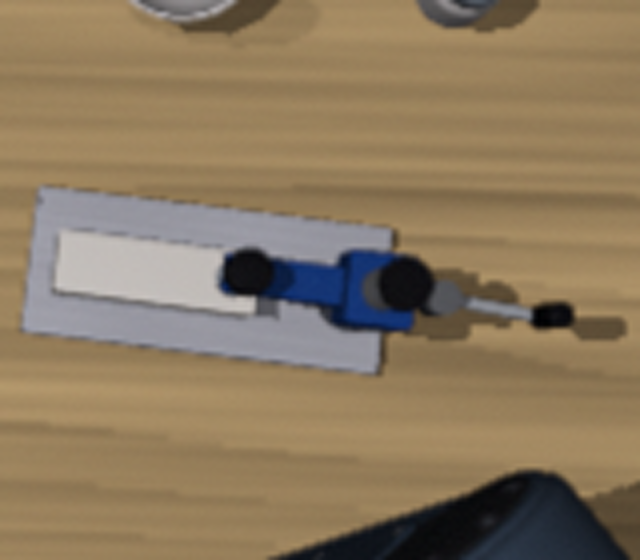

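Run:
```python
from h import *
f=lambda p,x0,y0:np.array([x0+(p[0]+.5)/4-.5,y0+(p[1]+.5)/4-.5])
a=f((367,99),260,110);b=f((560,315),280,150)
for nm,k in(("tri",tri(a,b)),("top",onz("top",b,.189)),("side",onz("side",a,.189))):
    d=k[:2]-PIV;print(nm,k,"r",np.hypot(*d),"theta",np.arctan2(-d@gy,-d@gx))
for th in(1.3,1.5): print(th,(proj("top",[*arc(th),.189])-[280,150])*4)
A=cv2.imread("pics/side8raw.png").astype(int);B=cv2.imread("pics/side14raw.png").astype(int)
d=np.abs(A-B).max(2)[165:250,270:345];print("stop/block region changed px>40:",(d>40).sum())
A=cv2.imread("pics/top0.png");
def thin(im):
    h=cv2.cvtColor(im,cv2.COLOR_BGR2HSV);m=((h[...,1]<40)&(h[...,2]>150)).astype(np.uint8)[170:250,235:275]
    M=cv2.moments(m,True);return M["m10"]/M["m00"],M["m01"]/M["m00"]
print("thin px",thin(A),thin(cv2.imread("pics/top14raw.png")))
```

```text
tri [ 0.4662 -0.2536  0.1886] r 0.07272871677570612 theta 1.5198746906097198
top [ 0.4657 -0.2536  0.189 ] r 0.07282428268751365 theta 1.512340482176557
side [ 0.4666 -0.2528  0.189 ] r 0.0718234188782529 theta 1.5232827078229632
1.3 [555.7401 335.3414]
1.5 [561.2854 315.3115]
stop/block region changed px>40: 4
thin px (18.744475138121548, 38.17403314917127) (18.777929155313352, 38.22615803814714)
```

The lever measures 1.51–1.52 rad against a 1.5 rad end stop. Its knob top is at z = 0.1886 m against 0.189 m expected, so the foot is still on the block. The stop and block did not shift, and the thin block has not moved.

```bash
python3 -c "
from station import manip
print(manip.sign_off())"
```

```text
the job is handed in; nothing more can be done
None
```

The thick block is on the bed under the stop, the foot rests on it, and the clamp lever is at its end stop. I handed the job in at about 27 s of the 72 s allowed; no verdict came back.

- **Block:** I took the off-white block with the taller side face and gripped it at 49.8 mm. It lies lengthwise on the bed, sticking out about 17 mm past the foot's centre.
- **Stop:** I pushed the knob down until it stopped moving at z = 0.170 m, the expected height. The largest force I read was 11.6 N, and the clamp was still open at that point.
- **Clamp:** I swung the lever until it stopped moving and the force reached about 10 N. The cameras then put it at 1.51–1.52 rad against the 1.5 rad end stop.
- **Last checks:** The lever knob's top is at 0.1886 m against 0.189 m expected, so the foot is still on the block. Pictures from before and after the clamp swing show no shift of the stop or block. The thin block has not moved. I did not measure the bowl, jar and modelling tool at the end, but no move went near them.
- **Disagreements:** Positions read from the side picture came out up to about 13 mm off along the gauge, most of it probably from picking pixels by hand. I relied on the top view and the contact forces instead.

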